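# Bring the seam of the leather honing wheel to the top

### The job

At the sculptors' sharpening corner, turn the tan leather honing wheel in the green stand by rubbing its rim with the fingertips until its red seam mark, which starts out of sight down in the guard, is at the very top, and leave the wheel standing still there so that the seam can be re-glued. Do not turn the dark grey grindstone in the blue stand, and do not shift or topple the white plaster rooster.

Things in the scene. Friction and masses are not known exactly. Their poses are not given: they have to be found in the camera images.
- strop_wheel: Upright disc, 220 mm diameter, 40 mm wide, tan leather rim, plywood faces. Origin: its centre, 155 mm above the table (rim top at 265). y axis: the level axle, on which it turns freely either way, drag 0.03 N m, stopping at once when let go; turning positively about y the top moves along y cross up. z axis: from centre to the red seam mark, 18 mm wide across the rim and 34 mm down both faces.
- strop_stand: Green stand of the honing wheel, fixed to the table; origin under its middle, y axis along the axle, z up. Base 290 x 130 x 16 mm. Two cheeks (246 mm long, 68 mm over both, up to axle height 155) and end walls 141 high hide the wheel's lower half; the rim above is free. The axle is sprung: pressed down it yields up to 12 mm, about 5 N to start and 14 N at the bottom, and springs back.
- stone_mark (a point): White mark on the rim of the dark grey grindstone (220 mm diameter, 40 mm wide, same build, blue stand of the same shape, to be left alone). The point lies on the rim; z axis from the wheel's centre (110 mm away, 155 mm above the table) to the mark, y axis along its axle.
- rooster: White plaster rooster on a dark stone block (90 x 75 x 35 mm), loose, 0.9 kg, about 195 mm tall, standing on the table beyond the wheels. Origin: centre of the block's underside, z up.

How it is judged:
On the way:
1. the fingers rub the honing wheel (contact force between the fingers and strop_wheel above 0.5 N), for 0.1 s.
At the end, for the whole second after the job is handed in: The red mark of the honing wheel is within 12 degrees of the top and the wheel is at rest; the grindstone's mark and the rooster are within 30 mm of where they started, and the rooster is upright (angle between strop_wheel's own z axis and vertical below 0.21 rad and angular speed of strop_wheel below 0.1 rad/s and distance of each of stone_mark, rooster from where it was at the start of the episode below 0.03 m and angle between rooster's own z axis and vertical below 0.2 rad); the robot touches nothing.
It fails at once if the grindstone is turned: its mark moves more than 30 mm (distance of stone_mark from where it was at the start of the episode above 0.03 m).
It fails at once if the rooster is shifted more than 30 mm or tipped over (distance of rooster from where it was at the start of the episode above 0.03 m or angle between rooster's own z axis and vertical above 0.35 rad).
It also fails if it takes over 64 s, if anything falls off the work surface, if the arm or the gripper's body presses on something with over 40 N, if the wrist force passes 120 N, or if a joint passes its speed limit or range.

### The arm

A 6-joint arm with a two-finger parallel gripper is mounted at the origin on the work surface. World frame = base frame: x ahead of the robot, y to its left, z up, the work surface at z = 0. Lengths are in m, angles in rad, forces in N, time in s.
With the tool pointing down it reaches from about 0.425 to 0.95 m from the base axis. Payload 3.5 kg.
Tool frame: the origin (TCP) lies between the finger pads; the fingertips stand 14 mm ahead of it and the grasp point (between the pads) lies 5 mm behind it (ctrl.tip_extent is the distance from the TCP to the fingertips, in m); x points along the fingers, z is the direction in which the jaws open and shut, and the axes are right-handed (so a half turn about x gives the same grasp; the last joint's range is limited). The gripper opens to 85 mm and grips with 20 to 120 N. Pads are 22 mm wide; open, the fingers measure 114 mm over their backs; the gripper's body (76 mm by 85 mm) begins 54 mm behind the grasp point. The pads swing forward as they close: fully open they stand 13 mm farther back than shut.
Start: joints at [-1.347, 0.286, 1.577, -0, 1.279, -0.15], TCP at [0.247, -0.628, 0.245] pointing down, gripper open.
Joint ranges: [-2.77, 2.77], [-0.9, 2.22], [0.21, 2.48], [-1.53, 4.67], [0.24, 2.81], [-2.84, 2.84]. Speed limits (rad/s): [2.79, 2.79, 3.14, 3.14, 3.14, 3.14].

### API

Orientations are given as a unit quaternion [x, y, z, w].
In Python, from plant import ctrl gives the robot as it stands.
- The arm moves only by the tool move_arm, never from a script. Its argument "commands" is one flat list of numbers, 4 for each row, row after row: the shift along the tool's x, y, z in units of 25 mm (1.0 is 25 mm), then the turn about the tool's x in units of 5 degrees (1.0 is 5 degrees). A call has 1 to 20 rows; each row shifts and turns the commanded pose from where the row before left it, along the tool's axes as they then stand; what a row does not reach is not made up. A row lasts 1/8 s, in which the tool goes at most 62.5 mm and 10.7 degrees, less where a joint would pass 70% of its speed; a pose out of reach is approached as far as the arm can. A call is refused whole if a number of a shift passes 1 or a number of a turn 1, either way. A call with a gripper value outside its range is refused whole. "jaw" is the finger opening in mm, from 0 to 85.4, set as the call begins (left out, the last holds). The fingers move at their own pace and stop on an object; "force" is the grip in N (left out, the last holds). Time passes only in rows, so rows that do not move let the fingers close. It gives the time, the measured TCP pose, the force and the opening at its end, in the units of the state.
- ctrl.get_state(): the state, without advancing time (a new reading comes with each control period).
- ctrl.read_camera(name): name is "scene" or "top"; returns the picture (384x512x3 uint8, red, green, blue); there is no depth.
- ctrl.get_calibration(name): a dict with "camera_matrix" (3x3 intrinsics, pixels), "k1" (the pictures are not rectified: a ray, as slopes to the right and down, at radius r is drawn at 1 + k1 r^2 times it, then the intrinsics apply), "camera_from_world" (4x4, takes a point from world to camera coordinates). Camera axes: x right, y down, z forward; pixel columns grow to the right and rows downward; lengths in m; the calibration is good to about 2 mm. A picture is of the moment at which its call begins. get_calibration takes no time and is no camera call.
- ctrl.sign_off(): hands the job in, once; it reports no verdict.
The state is a dict: "time": time; "qpos": joint angles; "dq": joint speeds; "joint_efforts": joint torques, N m; "eef_pos": TCP position; "tcp_rot": TCP orientation; "contact_force": force on the tool from outside, world axes, zero at the start; "wrist_torque": the same for the moment, N m; "opening": opening from 0.0 (shut) to 1.0 (fully open).
Only numpy, scipy, OpenCV 4.12 (cv2) and the standard library are available. Lean on these libraries where they do the work, as an engineer would, in place of code of your own. Each camera call takes 0.05 s, during which the arm holds its last target.

## Working session

There is one attempt and no reset: what is moved stays moved. The work goes in short steps, Python scripts to look and compute and a tool call to move; the robot and the scene stay as the last step left them, time stands still between calls to the robot, and variables do not carry over. Pictures are saved under pics/ and viewed, and the job is handed in when it is done.

Besides the shell and the picture viewer there is one more tool, called after "Call:" as name(argument=value, ...), one argument or row to a line, values as JSON. move_arm: Moves the arm, as the interface text tells. Its arguments: {"type":"object","properties":{"commands":{"type":"array"},"jaw":{"type":"number"},"force":{"type":"number"}},"required":["commands"]}

```bash
mkdir -p pics; ls
python3 - <<'E'
from plant import ctrl
import cv2
s=ctrl.get_state(); print(s['time'],s['eef_pos'],s['tcp_rot'],s['opening'],ctrl.tip_extent)
for n in('scene','top'):
    cv2.imwrite(f'pics/{n}0.png',ctrl.read_camera(n)[:,:,::-1]); print(ctrl.get_calibration(n))
E
```

```text
pics
0.0 [ 0.24634012 -0.62776361  0.24391254] [ 0.39897597  0.5848166  -0.39781156  0.58356977] 1.0010961297057859 0.014
{'camera_matrix': array([[486.80262168,   0.        , 245.69071888],
       [  0.        , 486.80262168, 180.4745482 ],
       [  0.        ,   0.        ,   1.        ]]), 'k1': -0.21277813735795278, 'camera_from_world': array([[ 0.62023144,  0.78437526,  0.00827126, -0.4222553 ],
       [ 0.42508596, -0.32723021, -0.84393265, -0.14531251],
       [-0.65925329,  0.52694956, -0.53638537,  1.54102104],
       [ 0.        ,  0.        ,  0.        ,  1.        ]])}
{'camera_matrix': array([[417.32971223,   0.        , 258.20479664],
       [  0.        , 417.32971223, 186.68210797],
       [  0.        ,   0.        ,   1.        ]]), 'k1': -0.045064689532617386, 'camera_from_world': array([[ 0.02980977, -0.99945525,  0.01416271, -0.02055582],
       [-0.99863317, -0.03038784, -0.04252485,  0.64801966],
       [ 0.04293205, -0.0128757 , -0.99899502,  1.09109058],
       [ 0.        ,  0.        ,  0.        ,  1.        ]])}
```

View pics/scene0.png

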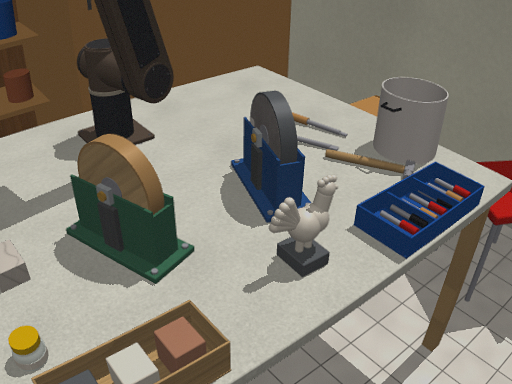

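View pics/top0.png

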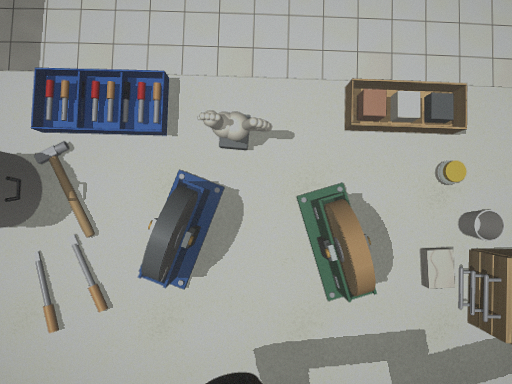

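```bash
cat > h.py <<'E'
import numpy as np,cv2
from plant import ctrl
def cast(n,px,z):
    c=ctrl.get_calibration(n);K=c['camera_matrix'];T=c['camera_from_world']
    u=cv2.undistortPoints(np.array(px,float).reshape(-1,1,2),K,np.array([c['k1'],0,0,0.])).reshape(-1,2)
    R=T[:3,:3];o=-R.T@T[:3,3]
    d=np.c_[u,np.ones(len(u))]@R
    return o+d*((z-o[2])/d[:,2])[:,None]
def proj(n,P):
    c=ctrl.get_calibration(n);T=c['camera_from_world']
    return cv2.projectPoints(np.array(P,float).reshape(-1,1,3),cv2.Rodrigues(T[:3,:3])[0],T[:3,3],c['camera_matrix'],np.array([c['k1'],0,0,0.]))[0].reshape(-1,2)
E
python3 - <<'E'
from h import *
im=cv2.imread('pics/top0.png');hsv=cv2.cvtColor(im,cv2.COLOR_BGR2HSV)
g=cv2.inRange(hsv,(60,90,30),(90,255,255));g[:, :280]=0;g[:,400:]=0
c=np.vstack([q for q in cv2.findContours(g,0,2)[0] if cv2.contourArea(q)>30])
hull=cv2.convexHull(c);q=cv2.approxPolyDP(hull,4,True).reshape(-1,2);print('green hull',q.tolist())
print(cast('top',q,.016).round(4).tolist())
t=cv2.inRange(hsv,(8,80,80),(20,255,255));t[:180]=0;t[310:]=0;t[:,:320]=0;t[:,385:]=0
c=max(cv2.findContours(t,0,2)[0],key=cv2.contourArea)
q=cv2.approxPolyDP(c,3,True).reshape(-1,2);print('tan',q.tolist())
v=np.zeros_like(im)
sc=im[170:310,280:400].copy();cv2.imwrite('pics/crop.png',cv2.resize(sc,None,fx=4,fy=4,interpolation=cv2.INTER_CUBIC))
E
```

```text
Traceback (most recent call last):
ValueError: need at least one array to concatenate
```

Run:
```python
from h import *
im=cv2.imread('pics/top0.png');hsv=cv2.cvtColor(im,cv2.COLOR_BGR2HSV)
print(im.shape,hsv[192,335],hsv[210,306],hsv[250,365],hsv[290,340])
g=cv2.inRange(hsv,(60,70,20),(95,255,255));print((g>0).sum());g[:, :280]=0;g[:,400:]=0
print((g>0).sum())
c=np.vstack([q for q in cv2.findContours(g,0,2)[0] if cv2.contourArea(q)>8])
hull=cv2.convexHull(c);q=cv2.approxPolyDP(hull,4,True).reshape(-1,2);print('green hull',q.tolist())
print(cast('top',q,.016).round(4).tolist())
t=cv2.inRange(hsv,(8,80,80),(20,255,255));t[:180]=0;t[310:]=0;t[:,:320]=0;t[:,385:]=0
c=max(cv2.findContours(t,0,2)[0],key=cv2.contourArea)
q=cv2.approxPolyDP(c,3,True).reshape(-1,2);print('tan',q.tolist())
sc=im[170:310,280:400].copy();cv2.imwrite('pics/crop.png',cv2.resize(sc,None,fx=4,fy=4,interpolation=cv2.INTER_CUBIC))
```

```text
(384, 512, 3) [ 71  78 118] [ 73  81 107] [ 17 106 161] [55 54 57]
1646
1645
green hull [[349, 301], [328, 299], [297, 198], [338, 184], [347, 198], [356, 297]]
[[0.3542, -0.2492, 0.016], [0.3582, -0.1934, 0.016], [0.6214, -0.1045, 0.016], [0.6618, -0.2126, 0.016], [0.6254, -0.2374, 0.016], [0.3651, -0.2675, 0.016]]
tan [[340, 200], [327, 205], [348, 248], [357, 283], [354, 294], [374, 288], [373, 268], [358, 221], [346, 202]]
```

View pics/crop.png

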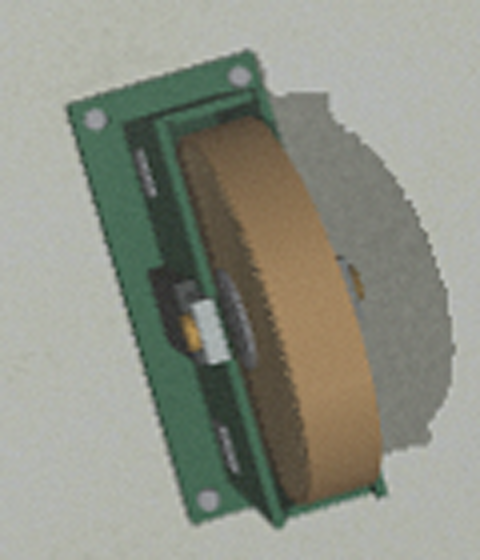

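The crop shows the green base with three clear corners, at about (297,196), (342,183) and (329,301) in the full image. The tan wheel leans right by parallax, and no red is visible.

Run:
```python
from h import *
p=cast('top',[(296.8,196.3),(342.5,182.5),(328.8,300.8)],.016)
A,B,C=p;print(p.round(4).tolist(),np.linalg.norm(A-B),np.linalg.norm(A-C))
m=(B+C)/2
x=(A-C)/np.linalg.norm(A-C); print('centre',m,'long yaw',np.degrees(np.arctan2(x[1],x[0])))
w=(B-A)/np.linalg.norm(B-A);print('short yaw',np.degrees(np.arctan2(w[1],w[0])))
yaw=np.arctan2(x[1],x[0])
im=cv2.imread('pics/top0.png');im2=cv2.imread('pics/scene0.png')
X=np.array([np.cos(yaw),np.sin(yaw),0]);Y=np.array([-X[1],X[0],0])
c0=np.array([m[0],m[1],.155])
for n,i in(('top',im),('scene',im2)):
  for s in(-.02,.02):
    a=np.linspace(0,np.pi,40)
    P=c0+s*Y+.11*(np.cos(a)[:,None]*X+np.sin(a)[:,None]*[0,0,1])
    for u in proj(n,P): cv2.circle(i,tuple(int(v) for v in u.round()),0,(255,0,255),-1)
a=cv2.resize(im[170:320,270:400],(390,450));b=cv2.resize(im2[120:270,60:190],(390,450))
cv2.imwrite('pics/ov.png',np.hstack([a,b]))
from scipy.spatial.transform import Rotation as R
print(R.from_quat(ctrl.get_state()['tcp_rot']).as_matrix().round(3))
```

```text
[[0.6259, -0.1038, 0.016], [0.6662, -0.2245, 0.016], [0.3535, -0.1956, 0.016]] 0.12726010255902126 0.287442049540803
centre [ 0.5098565  -0.21007704  0.016     ] long yaw 18.629630854343564
short yaw -71.55180895168547
[[-0.001  0.931  0.365]
 [ 0.002  0.365 -0.931]
 [-1.     0.    -0.002]]
```

View pics/ov.png

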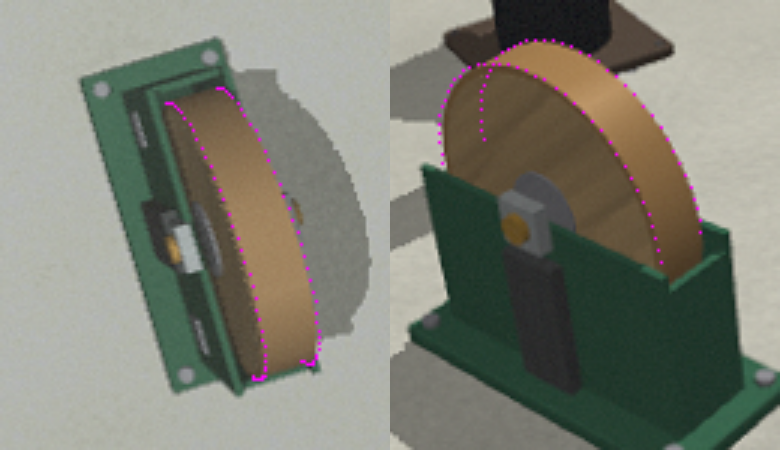

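Both views agree with the projected wheel: centre (0.510, -0.210), yaw 18.6°. Base sizes came out at 127x287 mm against 130x290. I'll raise the arm, shut the jaws and go over the near side of the rim top.

Call:
move_arm(
  commands=[-0.8,0,0,0.56,-0.8,0,0,0,-0.8,0,0,0,-0.7,0,0,0,0,0.97,-0.89,0,0,0.97,-0.89,0,0,0.97,-0.89,0,0,0.97,-0.89,0,0,0.97,-0.89,0,0,0.97,-0.89,0,0,0.97,-0.89,0,0,0.97,-0.89,0,0,0.97,-0.89,0,0,0.97,-0.89,0,0,0.97,-0.89,0,0,0.97,-0.89,0,0,0.97,-0.89,0,0,0.97,-0.89,0],
  jaw=0,
  force=40,
)

```text
time: 2.35
eef_pos: [0.4693, -0.2238, 0.3237]
tcp_rot: [0.412, 0.574, -0.412, 0.575]
contact_force: [-0.2, -0.4, 0.3]
opening: -0.0
```

```bash
cat > look.py <<'E'
from h import *
import sys
from scipy.spatial.transform import Rotation as R
s=ctrl.get_state();yaw=np.radians(18.6);X=np.array([np.cos(yaw),np.sin(yaw),0]);Y=np.array([-X[1],X[0],0]);c0=np.array([.510,-.210,.155])
d=s['eef_pos']-c0;M=R.from_quat(s['tcp_rot']).as_matrix()
print('t',s['time'],'along',d@X,'side',d@Y,'tip z',s['eef_pos'][2]-.014,'tool yaw',np.degrees(np.arctan2(M[1,1],M[0,1])),'F',np.round(s['contact_force'],1),'open',round(s['opening'],3))
a=ctrl.read_camera('top')[:,:,::-1];b=ctrl.read_camera('scene')[:,:,::-1]
cv2.imwrite(f'pics/{sys.argv[1]}.png',np.hstack([cv2.resize(a[160:320,270:400],(390,480)),cv2.resize(b[110:270,60:190],(390,480))]))
E
python3 look.py a1
```

```text
t 2.35 along -0.04301753749891222 side -0.00010921102490128584 tip z 0.3097231331266755 tool yaw 18.63111655111358 F [-0.2 -0.4  0.3] open -0.0
```

View pics/a1.png

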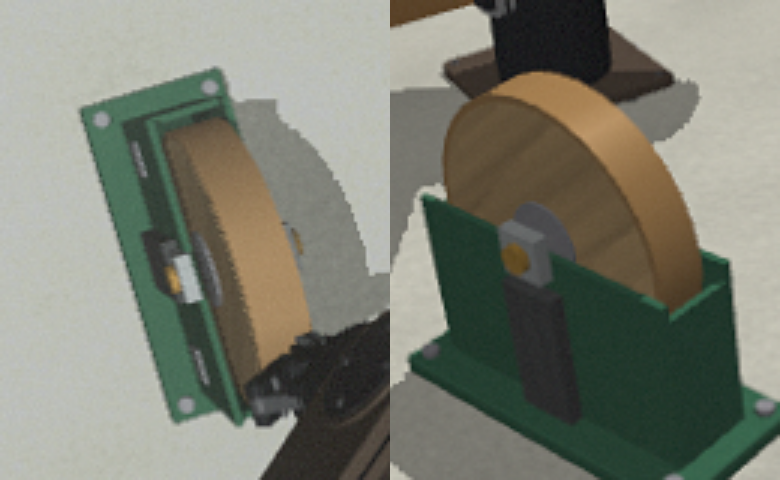

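The top view shows the gripper near (357,293), but it doesn't show in the scene crop. I'll check the full pictures.

Run:
```python
from h import *
s=ctrl.get_state();t=s['eef_pos']-[0,0,.014];print(s['time'],s['eef_pos'],proj('top',t),proj('scene',t))
a=ctrl.read_camera('top')[:,:,::-1];b=ctrl.read_camera('scene')[:,:,::-1]
cv2.imwrite('pics/f.png',np.hstack([a[:,200:512],b[:,:400]]))
```

```text
2.45 [ 0.46975401 -0.22266836  0.32370625] [[371.87042953 275.65432613]] [[ 94.12838133 113.37836199]]
```

View pics/f.png

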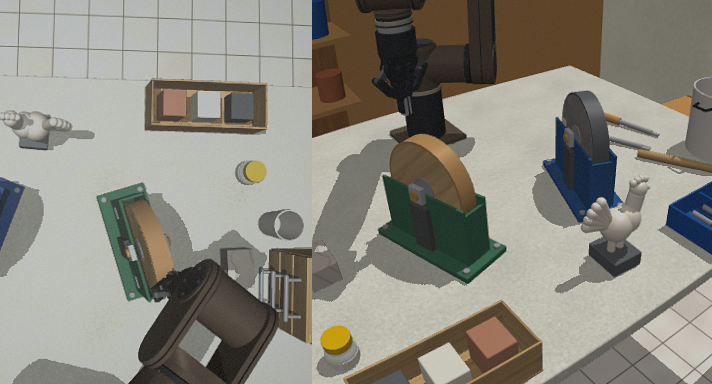

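The fingertip appears at scene (93,110), matching its projection of (94,113). Now the first press and stroke.

Call:
move_arm(
  commands=[0.73,0,0,0,0.73,0,0,0,0.72,0,0,0,0,0,0,0,-0.12,0.43,0,0,-0.06,0.43,0,0,-0.02,0.43,0,0,0,0.43,0,0],
)

```text
time: 3.55
eef_pos: [0.5105, -0.2113, 0.2751]
tcp_rot: [0.413, 0.573, -0.412, 0.575]
contact_force: [-1.1, 1.5, 6.6]
opening: -0.004
```

Call:
move_arm(
  commands=[0,0.43,0,0,0.02,0.43,0,0,0.06,0.43,0,0,0.12,0.43,0,0],
)

```text
time: 4.05
eef_pos: [0.5519, -0.1975, 0.2702]
tcp_rot: [0.413, 0.573, -0.412, 0.576]
contact_force: [1.3, 0.6, 5.6]
opening: -0.003
```

```bash
python3 look.py a2
```

```text
t 4.05 along 0.043712758443262265 side -0.0015629043127870453 tip z 0.2561767020150876 tool yaw 18.59009057408845 F [1.3 0.6 5.6] open -0.003
```

View pics/a2.png

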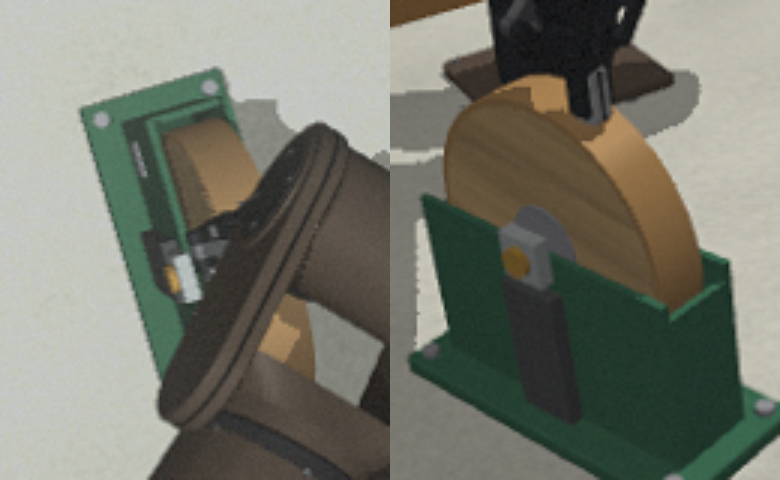

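Contact force is about 6–7 N, as intended. I'll repeat the stroke and end lifted on the near side.

Call:
move_arm(
  commands=[-1,0,0,0,0,-0.86,0,0,0,-0.86,0,0,0,-0.86,0,0,0,-0.86,0,0,1,0,0,0,0,0,0,0,-0.12,0.43,0,0,-0.06,0.43,0,0,-0.02,0.43,0,0,0,0.43,0,0,0,0.43,0,0,0.02,0.43,0,0,0.06,0.43,0,0,0.12,0.43,0,0,-1,0,0,0],
)

```text
time: 6.15
eef_pos: [0.5498, -0.1966, 0.2918]
tcp_rot: [0.412, 0.576, -0.412, 0.573]
contact_force: [-0.0, -0.4, 0.0]
opening: 0.003
```

```bash
python3 look.py a3
```

```text
t 6.15 along 0.04203934804530227 side -5.789617680918137e-06 tip z 0.27777662169533346 tool yaw 18.65428700799358 F [-0.  -0.4  0. ] open 0.003
```

View pics/a3.png

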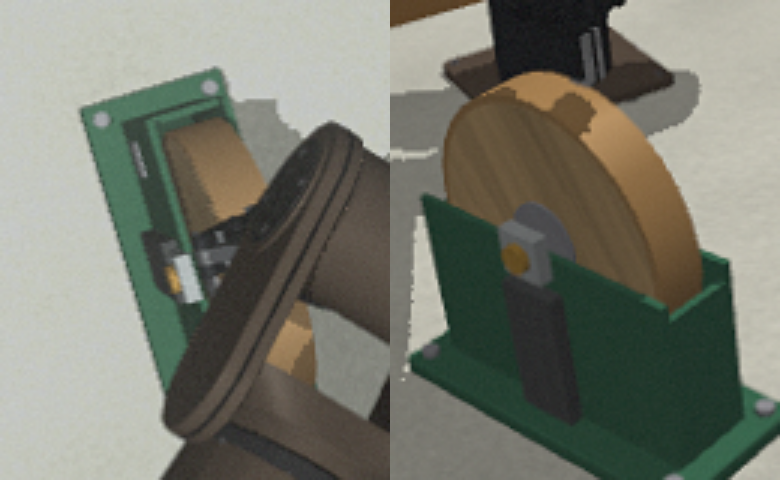

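The grain has turned about 40° and no red shows yet. Another stroke, then back off to the near side to get a clear top view.

Call:
move_arm(
  commands=[0,-0.86,0,0,0,-0.86,0,0,0,-0.86,0,0,0,-0.86,0,0,1,0,0,0,0,0,0,0,-0.12,0.43,0,0,-0.06,0.43,0,0,-0.02,0.43,0,0,0,0.43,0,0,0,0.43,0,0,0.02,0.43,0,0,0.06,0.43,0,0,0.12,0.43,0,0,-1,0,0,0],
)

```text
time: 8.12
eef_pos: [0.5499, -0.1965, 0.2919]
tcp_rot: [0.413, 0.576, -0.412, 0.573]
contact_force: [0.3, -0.4, 0.1]
opening: -0.003
```

```bash
python3 look.py a4
```

```text
t 8.125 along 0.04210240863174568 side 6.743702425545089e-05 tip z 0.27789278262742173 tool yaw 18.660202139548243 F [ 0.3 -0.4  0.1] open -0.003
```

View pics/a4.png

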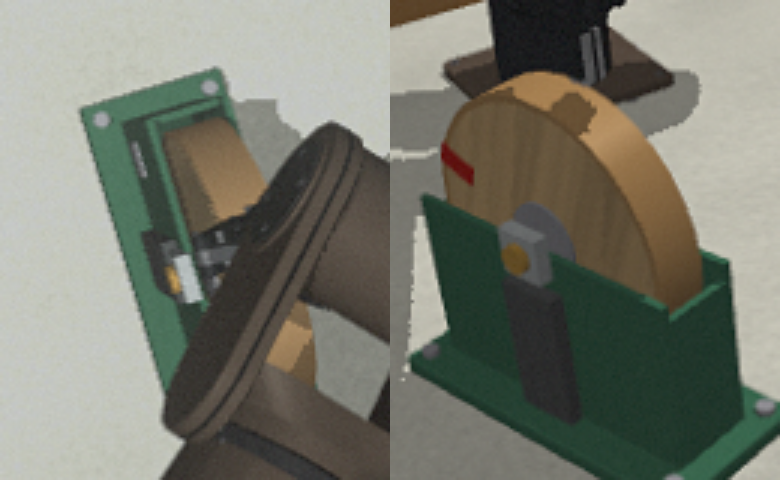

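The red mark has appeared on the visible face at crop (457,165). I'll measure its angle on the face plane.

```bash
cat > ang.py <<'E'
from h import *
yaw=np.radians(18.6);X=np.array([np.cos(yaw),np.sin(yaw),0]);Y=np.array([-X[1],X[0],0]);c0=np.array([.510,-.210,.155])
c=ctrl.get_calibration('scene');T=c['camera_from_world'];o=-T[:3,:3].T@T[:3,3]
sg=np.sign((o-c0)@Y)
im=ctrl.read_camera('scene')[:,:,::-1].copy();hsv=cv2.cvtColor(im,cv2.COLOR_BGR2HSV)
m=cv2.inRange(hsv,(0,150,60),(7,255,255))|cv2.inRange(hsv,(172,150,60),(180,255,255))
m[:,:65]=0;m[:110]=0;m[:,195:]=0;m[270:]=0
v,u=np.nonzero(m);p=cast('scene',np.c_[u,v],.1);d=p-o
P=o+d*(((c0+sg*.02*Y-o)@Y)/(d@Y))[:,None]
a=(P-c0)@X;b=P[:,2]-.155;r=np.hypot(a,b);k=r<.110
ang=np.degrees(np.arctan2(a,b))
print('side',sg,'n',len(u),k.sum(),'r',r[k].min(),r[k].max(),'angle from top (+ toward +X)',np.median(ang[k]),ang[k].min(),ang[k].max(), 'centroid',u.mean(),v.mean())
E
python3 ang.py
```

```text
side -1.0 n 68 68 r 0.07447751783912972 0.10833735493765674 angle from top (+ toward +X) -69.32853548264255 -75.67531153667461 -63.49573043148665 centroid 82.02941176470588 164.52941176470588
```

The radii of 74–108 mm and width of about 12° match the mark's given size. It stands at -69°, so one more full stroke and then measure.

Call:
move_arm(
  commands=[0,-0.86,0,0,0,-0.86,0,0,0,-0.86,0,0,0,-0.86,0,0,1,0,0,0,0,0,0,0,-0.12,0.43,0,0,-0.06,0.43,0,0,-0.02,0.43,0,0,0,0.43,0,0,0,0.43,0,0,0.02,0.43,0,0,0.06,0.43,0,0,0.12,0.43,0,0,-1,0,0,0],
)

```text
time: 10.15
eef_pos: [0.5498, -0.1965, 0.2918]
tcp_rot: [0.412, 0.576, -0.412, 0.573]
contact_force: [-0.3, 0.2, 0.6]
opening: -0.0
```

```bash
python3 ang.py
```

```text
side -1.0 n 126 82 r 0.0760436958351648 0.10960163380868515 angle from top (+ toward +X) -18.14386646021501 -24.18117784491289 -12.276611640111252 centroid 97.3015873015873 144.24603174603175
```

It turned 51° and 18° remain, so the next stroke is about 34 mm, centred on the top.

Call:
move_arm(
  commands=[0,-0.79,0,0,0,-0.79,0,0,0,-0.8,0,0,0,0,0,0,0.4,0,0,0,0.4,0,0,0,0,0,0,0,0,0.34,0,0,0,0.34,0,0,0,0.34,0,0,0,0.34,0,0,0,0,0,0,-0.5,0,0,0,-1,0,0,0,-1,0,0,0,0,0,0,0],
)

```text
time: 12.2
eef_pos: [0.5269, -0.2057, 0.3378]
tcp_rot: [0.413, 0.573, -0.412, 0.576]
contact_force: [0.3, -0.1, 0.8]
opening: -0.001
```

```bash
python3 ang.py; python3 look.py a5
```

```text
side -1.0 n 178 88 r 0.0757028319051623 0.10934337686841905 angle from top (+ toward +X) -0.05957561551766173 -6.372650045840715 5.536648952958737 centroid 108.29775280898876 144.3370786516854
t 12.25 along 0.01689327652263117 side -0.0008550939755967887 tip z 0.32185545561944523 tool yaw 18.629324716573848 F [ 0.6 -1.  -0.5] open 0.001
```

View pics/a5.png

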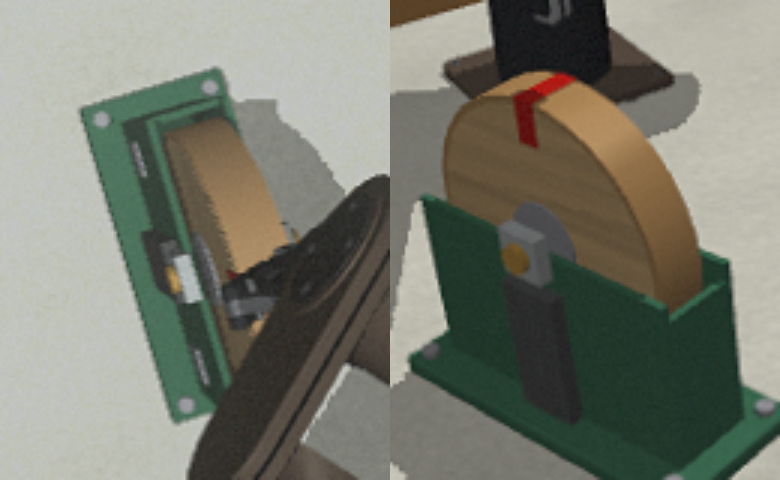

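The red mark is at the top, at crop (545,90), and measures -0.1°. The fingers are 57 mm clear. I'll check the grindstone and rooster against the first pictures, then hand in.

```bash
python3 - <<'E'
from h import *
b=ctrl.read_camera('scene')[:,:,::-1];a=cv2.imread('pics/scene0.png')
d=cv2.absdiff(a,b).max(2)
print('changed px grindstone/rooster region',(d[85:280,228:345]>40).sum())
print('state',ctrl.get_state()['contact_force'])
ctrl.sign_off()
E
python3 ang.py
```

```text
changed px grindstone/rooster region 0
state [-0.37785441 -0.36303307 -0.39367165]
the job is handed in; nothing more can be done
the job is handed in; nothing more can be done
```

The red seam mark on the honing wheel is now at the very top, and I've handed the job in at about 12 s of the 64 s allowed. I turned the wheel with four full fingertip strokes and one short one across the top of the rim, pressing at roughly 6–7 N.

- **Wheel:** the last measurement, taken with the fingers lifted off, put the mark at -0.1° from the top, against the 12° allowed. The camera showed the same. I measured the angle once at that position and did not check stillness over a separate interval.
- **Grindstone and rooster:** nothing had changed in their part of the scene picture compared with the start.
- **Robot:** the fingertips were about 57 mm above the rim, and the force reading was only noise.

No check failed or disagreed. An angle check I ran after hand-in was refused because the job was already closed, so the measurements above are all from before it.

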